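Weigh the covered clay pots, tip out the loaded ones

ROBOT

A 7-joint arm with a two-finger parallel gripper is mounted at the origin on the work surface. World frame = base frame: x ahead of the robot, y to its left, z up, the work surface at z = 0. Lengths are in m, angles in rad, forces in N, time in s.
With the tool pointing down it reaches from about 0.4 to 0.85 m from the base axis. Payload 6.9 kg.
Tool frame: the origin (TCP) lies midway between the tips of the shut fingers; the grasp point (between the pads) lies behind it (ctrl.pinch_z is the z of the grasp point in the tool frame, in m); z points along the fingers, y is the line along which they close (so a half turn about z gives the same grasp; the last joint's range is limited). The gripper opens to 85 mm and grips with 20 to 120 N. Pads are 22 mm wide; open, the fingers measure 114 mm over their backs; the gripper's body (76 mm by 85 mm) begins 54 mm behind the grasp point. The pads swing forward as they close: fully open they stand 13 mm farther back than shut.
Start: joints at [-1.129, 0.507, -0.238, 1.5, 0.126, 1.149, -0.155], TCP at [0.206, 0.59, 0.231] pointing down, gripper open.
Joint ranges: [-3.08, 3.08], [-0.24, 2.05], [-1.43, 1.35], [0, 2.5], [-1.52, 4.66], [0.17, 1.96], [-2.89, 2.89]. Speed limits (rad/s): [2.39, 2.39, 3.14, 3.14, 3.14, 3.14, 3.14].

INTERFACE

Orientations are given as a unit quaternion [w, x, y, z].
In Python, from station import ctrl, get_state, vision, ticket, models gives the robot as it stands. Calls block until the motion is done:
- ctrl.movep(position, orientation): joint-space move of the TCP to a pose.
- ctrl.movel(position, frame=None, max_speed=0.15): straight line of the TCP; frame=None keeps the orientation; max_speed is the mean speed in m/s.
- ctrl.set_joints(angles): joint-space move.
- ctrl.ungrasp() and ctrl.close_gripper(force=None): open the fingers fully, or close them until they stop; force is the grip in N (None keeps the last).
- ctrl.pause(seconds).
- ctrl.ik(position, orientation): joint angles nearest the present ones, or None.
- get_state(): the state.
- vision.grab_frame(name): name is "side" or "top"; returns (picture, depth): 420x560x3 uint8, blue, green, red; 420x560 float32, m along the optical axis (not along the pixel's ray), 0 where there is no reading.
- vision.camera_info(name): a dict with "mtx" (3x3 intrinsics, pixels), "R" (3x3) and "t" (3): a world point X has camera coordinates R X + t. Camera axes: x right, y down, z forward; pixel columns grow to the right and rows downward; lengths in m; the calibration is good to about 2 mm. A picture is of the moment at which its call begins. camera_info takes no time and is no camera call.
A pose or a line that the arm cannot do raises ctrl.Unreachable and nothing moves.
- ticket.close_job(): hands the job in; it is judged then, once.
Trained networks look in the newest picture that a camera, given by its name, has taken for a name from the list of things; names that differ only in an ending like _2 or _b are one class to them, and where a whole thing is asked for, a point or a joint stands for the part that bears it (a point fixed in the world has none). Each returns a list of dicts, best first, with "p" (0 to 1); they miss things now and then, are a little off and sometimes report something else, mostly with a low value. They report only what shows in the picture. A call takes as long as a camera call. They do not tell look-alikes from the thing itself.
- models.recognise(camera, target): "point" ([column, row] in pixels, amid what is visible of it).
- models.masks_of(camera, target): "mask" (420x560 bool, what is visible of it) and "point" ([column, row] in pixels, amid what is visible of it).
The state is a dict: "time": time; "qpos": joint angles; "qd": joint speeds; "tau": joint torques, N m; "tcp_pos": TCP position; "eef_rot": TCP orientation; "contact_force": force on the tool from outside, world axes, zero at the start; "wrist_torque": the same for the moment, N m; "width": finger opening in m; "gripper_force": force on a finger pad.
Only numpy, scipy, OpenCV 4.12 (cv2) and the standard library are available. Lean on these libraries where they do the work, as an engineer would, in place of code of your own. Each camera call takes 0.05 s, during which the arm holds its last target. There are 200 camera calls.

TASK

Some of the three covered clay pots on the wooden riser hold a heavy brass ball and the rest are empty. Lift each pot a few centimetres straight up to feel its weight and put it back down in its place, going in turn from the robot's left to its right; then push over only the loaded pots, forwards over the lip into the tray, so that the balls roll out there, and leave them lying. Leave every empty pot standing upright in its place on the riser, and do not disturb the mallet, flowerpot and glue jar.

Things in the scene. Friction and masses are not known exactly. Their poses are not given: they have to be found in the camera images.
- stand: fixed wooden stand, turned up to 9 degrees: a riser board, 100 mm deep (x -50 to 50 mm), 440 mm wide, its top 30 mm above the table, with a tray beyond it. Origin: on the table under the middle of the board; x away from the robot, y to its left, z up. The pots stand at y = about 130, 0 and -130 mm (left, middle, right seen from the robot), x = about 0
- lip (a point): middle of the top of the lip along the riser's far edge: 12 mm thick (stand x 35 to 47 mm), 10 mm above the riser's top, 440 mm long. A pot pushed high on its back wall (the robot's side) butts its foot against the lip and falls over it into the tray, which takes under 5 N; a ball then rolls out of the open mouth
- tray (a point): centre of the floor of the sorting tray, fixed to the stand beyond the riser: floor 6 mm above the table, from stand x = 50 to 297 mm, as wide as the riser, with walls 50 mm high on its far side and both ends
- pot_1: one of three identical covered square clay pots, 62 x 62 mm, 110 mm tall, straight 5 mm walls; up to 126 mm with its lid. Pot and lid weigh 250 to 375 g empty, 580 to 705 g with a ball (brass, 42 mm, 330 g, at most one). Its number tells nothing of place or contents. Origin: centre of its underside; z up the pot, x and y square to its walls, at first within 3 degrees of the stand's
- pot_2: one of three identical covered square clay pots, 62 x 62 mm, 110 mm tall, straight 5 mm walls; up to 126 mm with its lid. Pot and lid weigh 250 to 375 g empty, 580 to 705 g with a ball (brass, 42 mm, 330 g, at most one). Its number tells nothing of place or contents. Origin: centre of its underside; z up the pot, x and y square to its walls, at first within 3 degrees of the stand's
- pot_3: one of three identical covered square clay pots, 62 x 62 mm, 110 mm tall, straight 5 mm walls; up to 126 mm with its lid. Pot and lid weigh 250 to 375 g empty, 580 to 705 g with a ball (brass, 42 mm, 330 g, at most one). Its number tells nothing of place or contents. Origin: centre of its underside; z up the pot, x and y square to its walls, at first within 3 degrees of the stand's
- lid_1: loose clay lid of the pot of this number: plate 59 mm square, 7 mm thick, with a round button 22 mm across and 9 mm high; a 6 mm boss under it sits in the pot's mouth. Falls off by itself when the pot goes over; may lie anywhere then. Origin: centre of the plate's underside, at the pot's rim
- lid_2: loose clay lid of the pot of this number: plate 59 mm square, 7 mm thick, with a round button 22 mm across and 9 mm high; a 6 mm boss under it sits in the pot's mouth. Falls off by itself when the pot goes over; may lie anywhere then. Origin: centre of the plate's underside, at the pot's rim
- lid_3: loose clay lid of the pot of this number: plate 59 mm square, 7 mm thick, with a round button 22 mm across and 9 mm high; a 6 mm boss under it sits in the pot's mouth. Falls off by itself when the pot goes over; may lie anywhere then. Origin: centre of the plate's underside, at the pot's rim
- mallet: bystander: a small wooden mallet, about 250 mm long, lying on the table to the right of the stand. Origin: underside of its middle
- flowerpot: bystander: an empty round clay flowerpot, 90 mm across the rim, 85 mm high, on the table to the left of the stand. Origin: centre of its underside
- glue: bystander: a white plastic jar with an orange cap, 60 mm across, 120 mm high, on the table to the left of the stand. Origin: centre of its underside
Things that resemble listed ones, but are neither listed nor needed, are in the scene too. What is shaped like the pot_2 but blue or purple is not meant.

How it is judged:
On the way, in this order (a step that is already met when the one before it is completed fails the run):
1. the left pot is held up by the gripper, upright over its place and 15 mm or more clear of the riser, while the others stand on the riser within 50 mm of their starts (((y of pot_1 in the frame of stand between 0.07 and 0.2 m and x of pot_1 in the frame of stand between -0.08 and 0.08 m and height (world z) of pot_1 above 0.045 m and angle between pot_1's own z axis and vertical below 0.3 rad and contact force between the fingers and pot_1 above 0.5 N and (angle between pot_2's own z axis and vertical below 0.12 rad and z of pot_2 in the frame of stand between 0.02 and 0.042 m and x of pot_2 in the frame of stand between -0.06 and 0.05 m and distance of pot_2 from where it was at the start of the episode below 0.05 m and linear speed of pot_2 below 0.02 m/s) and (angle between pot_3's own z axis and vertical below 0.12 rad and z of pot_3 in the frame of stand between 0.02 and 0.042 m and x of pot_3 in the frame of stand between -0.06 and 0.05 m and distance of pot_3 from where it was at the start of the episode below 0.05 m and linear speed of pot_3 below 0.02 m/s)) or (y of pot_2 in the frame of stand between 0.07 and 0.2 m and x of pot_2 in the frame of stand between -0.08 and 0.08 m and height (world z) of pot_2 above 0.045 m and angle between pot_2's own z axis and vertical below 0.3 rad and contact force between the fingers and pot_2 above 0.5 N and (angle between pot_1's own z axis and vertical below 0.12 rad and z of pot_1 in the frame of stand between 0.02 and 0.042 m and x of pot_1 in the frame of stand between -0.06 and 0.05 m and distance of pot_1 from where it was at the start of the episode below 0.05 m and linear speed of pot_1 below 0.02 m/s) and (angle between pot_3's own z axis and vertical below 0.12 rad and z of pot_3 in the frame of stand between 0.02 and 0.042 m and x of pot_3 in the frame of stand between -0.06 and 0.05 m and distance of pot_3 from where it was at the start of the episode below 0.05 m and linear speed of pot_3 below 0.02 m/s)) or (y of pot_3 in the frame of stand between 0.07 and 0.2 m and x of pot_3 in the frame of stand between -0.08 and 0.08 m and height (world z) of pot_3 above 0.045 m and angle between pot_3's own z axis and vertical below 0.3 rad and contact force between the fingers and pot_3 above 0.5 N and (angle between pot_1's own z axis and vertical below 0.12 rad and z of pot_1 in the frame of stand between 0.02 and 0.042 m and x of pot_1 in the frame of stand between -0.06 and 0.05 m and distance of pot_1 from where it was at the start of the episode below 0.05 m and linear speed of pot_1 below 0.02 m/s) and (angle between pot_2's own z axis and vertical below 0.12 rad and z of pot_2 in the frame of stand between 0.02 and 0.042 m and x of pot_2 in the frame of stand between -0.06 and 0.05 m and distance of pot_2 from where it was at the start of the episode below 0.05 m and linear speed of pot_2 below 0.02 m/s)))), for 0.2 s.
2. the middle pot is held up by the gripper, upright over its place and 15 mm or more clear of the riser, while the others stand on the riser within 50 mm of their starts (((y of pot_1 in the frame of stand between -0.06 and 0.06 m and x of pot_1 in the frame of stand between -0.08 and 0.08 m and height (world z) of pot_1 above 0.045 m and angle between pot_1's own z axis and vertical below 0.3 rad and contact force between the fingers and pot_1 above 0.5 N and (angle between pot_2's own z axis and vertical below 0.12 rad and z of pot_2 in the frame of stand between 0.02 and 0.042 m and x of pot_2 in the frame of stand between -0.06 and 0.05 m and distance of pot_2 from where it was at the start of the episode below 0.05 m and linear speed of pot_2 below 0.02 m/s) and (angle between pot_3's own z axis and vertical below 0.12 rad and z of pot_3 in the frame of stand between 0.02 and 0.042 m and x of pot_3 in the frame of stand between -0.06 and 0.05 m and distance of pot_3 from where it was at the start of the episode below 0.05 m and linear speed of pot_3 below 0.02 m/s)) or (y of pot_2 in the frame of stand between -0.06 and 0.06 m and x of pot_2 in the frame of stand between -0.08 and 0.08 m and height (world z) of pot_2 above 0.045 m and angle between pot_2's own z axis and vertical below 0.3 rad and contact force between the fingers and pot_2 above 0.5 N and (angle between pot_1's own z axis and vertical below 0.12 rad and z of pot_1 in the frame of stand between 0.02 and 0.042 m and x of pot_1 in the frame of stand between -0.06 and 0.05 m and distance of pot_1 from where it was at the start of the episode below 0.05 m and linear speed of pot_1 below 0.02 m/s) and (angle between pot_3's own z axis and vertical below 0.12 rad and z of pot_3 in the frame of stand between 0.02 and 0.042 m and x of pot_3 in the frame of stand between -0.06 and 0.05 m and distance of pot_3 from where it was at the start of the episode below 0.05 m and linear speed of pot_3 below 0.02 m/s)) or (y of pot_3 in the frame of stand between -0.06 and 0.06 m and x of pot_3 in the frame of stand between -0.08 and 0.08 m and height (world z) of pot_3 above 0.045 m and angle between pot_3's own z axis and vertical below 0.3 rad and contact force between the fingers and pot_3 above 0.5 N and (angle between pot_1's own z axis and vertical below 0.12 rad and z of pot_1 in the frame of stand between 0.02 and 0.042 m and x of pot_1 in the frame of stand between -0.06 and 0.05 m and distance of pot_1 from where it was at the start of the episode below 0.05 m and linear speed of pot_1 below 0.02 m/s) and (angle between pot_2's own z axis and vertical below 0.12 rad and z of pot_2 in the frame of stand between 0.02 and 0.042 m and x of pot_2 in the frame of stand between -0.06 and 0.05 m and distance of pot_2 from where it was at the start of the episode below 0.05 m and linear speed of pot_2 below 0.02 m/s)))), for 0.2 s.
3. the right pot is held up by the gripper, upright over its place and 15 mm or more clear of the riser, while the others stand on the riser within 50 mm of their starts (((y of pot_1 in the frame of stand between -0.2 and -0.07 m and x of pot_1 in the frame of stand between -0.08 and 0.08 m and height (world z) of pot_1 above 0.045 m and angle between pot_1's own z axis and vertical below 0.3 rad and contact force between the fingers and pot_1 above 0.5 N and (angle between pot_2's own z axis and vertical below 0.12 rad and z of pot_2 in the frame of stand between 0.02 and 0.042 m and x of pot_2 in the frame of stand between -0.06 and 0.05 m and distance of pot_2 from where it was at the start of the episode below 0.05 m and linear speed of pot_2 below 0.02 m/s) and (angle between pot_3's own z axis and vertical below 0.12 rad and z of pot_3 in the frame of stand between 0.02 and 0.042 m and x of pot_3 in the frame of stand between -0.06 and 0.05 m and distance of pot_3 from where it was at the start of the episode below 0.05 m and linear speed of pot_3 below 0.02 m/s)) or (y of pot_2 in the frame of stand between -0.2 and -0.07 m and x of pot_2 in the frame of stand between -0.08 and 0.08 m and height (world z) of pot_2 above 0.045 m and angle between pot_2's own z axis and vertical below 0.3 rad and contact force between the fingers and pot_2 above 0.5 N and (angle between pot_1's own z axis and vertical below 0.12 rad and z of pot_1 in the frame of stand between 0.02 and 0.042 m and x of pot_1 in the frame of stand between -0.06 and 0.05 m and distance of pot_1 from where it was at the start of the episode below 0.05 m and linear speed of pot_1 below 0.02 m/s) and (angle between pot_3's own z axis and vertical below 0.12 rad and z of pot_3 in the frame of stand between 0.02 and 0.042 m and x of pot_3 in the frame of stand between -0.06 and 0.05 m and distance of pot_3 from where it was at the start of the episode below 0.05 m and linear speed of pot_3 below 0.02 m/s)) or (y of pot_3 in the frame of stand between -0.2 and -0.07 m and x of pot_3 in the frame of stand between -0.08 and 0.08 m and height (world z) of pot_3 above 0.045 m and angle between pot_3's own z axis and vertical below 0.3 rad and contact force between the fingers and pot_3 above 0.5 N and (angle between pot_1's own z axis and vertical below 0.12 rad and z of pot_1 in the frame of stand between 0.02 and 0.042 m and x of pot_1 in the frame of stand between -0.06 and 0.05 m and distance of pot_1 from where it was at the start of the episode below 0.05 m and linear speed of pot_1 below 0.02 m/s) and (angle between pot_2's own z axis and vertical below 0.12 rad and z of pot_2 in the frame of stand between 0.02 and 0.042 m and x of pot_2 in the frame of stand between -0.06 and 0.05 m and distance of pot_2 from where it was at the start of the episode below 0.05 m and linear speed of pot_2 below 0.02 m/s)))), for 0.2 s.
4. all three pots stand upright on the riser again, each within 50 mm of where it started (angle between each of pot_1, pot_2, pot_3's own z axis and vertical below 0.12 rad and z of pot_1 in the frame of stand between 0.02 and 0.042 m and x of pot_1 in the frame of stand between -0.06 and 0.05 m and distance of each of pot_1, pot_2, pot_3 from where it was at the start of the episode below 0.05 m and linear speed of each of pot_1, pot_2, pot_3 below 0.02 m/s and z of pot_2 in the frame of stand between 0.02 and 0.042 m and x of pot_2 in the frame of stand between -0.06 and 0.05 m and z of pot_3 in the frame of stand between 0.02 and 0.042 m and x of pot_3 in the frame of stand between -0.06 and 0.05 m), for 0.2 s.
At the end, for the whole second after the job is handed in: Both brass balls lie in the tray, outside the pots; the pots that held them lie tipped over (over 70 degrees from upright) across the lip or in the tray; the empty pot stands upright (within 7 degrees) on the riser, within 50 mm of where it started; all pots at rest (((angle between pot_1's own z axis and vertical below 0.12 rad and z of pot_1 in the frame of stand between 0.02 and 0.042 m and x of pot_1 in the frame of stand between -0.06 and 0.05 m and distance of pot_1 from where it was at the start of the episode below 0.05 m and linear speed of pot_1 below 0.02 m/s) or (angle between pot_1's own z axis and vertical above 1.2 rad and x of pot_1 in the frame of stand between -0.05 and 0.31 m and y of pot_1 in the frame of stand between -0.24 and 0.24 m and linear speed of pot_1 below 0.05 m/s)) and ((angle between pot_2's own z axis and vertical below 0.12 rad and z of pot_2 in the frame of stand between 0.02 and 0.042 m and x of pot_2 in the frame of stand between -0.06 and 0.05 m and distance of pot_2 from where it was at the start of the episode below 0.05 m and linear speed of pot_2 below 0.02 m/s) or (angle between pot_2's own z axis and vertical above 1.2 rad and x of pot_2 in the frame of stand between -0.05 and 0.31 m and y of pot_2 in the frame of stand between -0.24 and 0.24 m and linear speed of pot_2 below 0.05 m/s)) and ((angle between pot_3's own z axis and vertical below 0.12 rad and z of pot_3 in the frame of stand between 0.02 and 0.042 m and x of pot_3 in the frame of stand between -0.06 and 0.05 m and distance of pot_3 from where it was at the start of the episode below 0.05 m and linear speed of pot_3 below 0.02 m/s) or (angle between pot_3's own z axis and vertical above 1.2 rad and x of pot_3 in the frame of stand between -0.05 and 0.31 m and y of pot_3 in the frame of stand between -0.24 and 0.24 m and linear speed of pot_3 below 0.05 m/s)) and ((angle between pot_1's own z axis and vertical below 0.12 rad and z of pot_1 in the frame of stand between 0.02 and 0.042 m and x of pot_1 in the frame of stand between -0.06 and 0.05 m and distance of pot_1 from where it was at the start of the episode below 0.05 m and linear speed of pot_1 below 0.02 m/s) or (angle between pot_2's own z axis and vertical below 0.12 rad and z of pot_2 in the frame of stand between 0.02 and 0.042 m and x of pot_2 in the frame of stand between -0.06 and 0.05 m and distance of pot_2 from where it was at the start of the episode below 0.05 m and linear speed of pot_2 below 0.02 m/s) or (angle between pot_3's own z axis and vertical below 0.12 rad and z of pot_3 in the frame of stand between 0.02 and 0.042 m and x of pot_3 in the frame of stand between -0.06 and 0.05 m and distance of pot_3 from where it was at the start of the episode below 0.05 m and linear speed of pot_3 below 0.02 m/s)) and x of ball_1_c0 in the frame of stand between 0.05 and 0.3 m and y of ball_1_c0 in the frame of stand between -0.215 and 0.215 m and height (world z) of each of ball_1_c0, ball_2_c0 below 0.09 m and x of ball_2_c0 in the frame of stand between 0.05 and 0.3 m and y of ball_2_c0 in the frame of stand between -0.215 and 0.215 m and not (x of ball_1_c0 in the frame of pot_1 between -0.032 and 0.032 m and y of ball_1_c0 in the frame of pot_1 between -0.032 and 0.032 m and z of ball_1_c0 in the frame of pot_1 between 0 and 0.105 m) and not (x of ball_1_c0 in the frame of pot_2 between -0.032 and 0.032 m and y of ball_1_c0 in the frame of pot_2 between -0.032 and 0.032 m and z of ball_1_c0 in the frame of pot_2 between 0 and 0.105 m) and not (x of ball_1_c0 in the frame of pot_3 between -0.032 and 0.032 m and y of ball_1_c0 in the frame of pot_3 between -0.032 and 0.032 m and z of ball_1_c0 in the frame of pot_3 between 0 and 0.105 m) and not (x of ball_2_c0 in the frame of pot_1 between -0.032 and 0.032 m and y of ball_2_c0 in the frame of pot_1 between -0.032 and 0.032 m and z of ball_2_c0 in the frame of pot_1 between 0 and 0.105 m) and not (x of ball_2_c0 in the frame of pot_2 between -0.032 and 0.032 m and y of ball_2_c0 in the frame of pot_2 between -0.032 and 0.032 m and z of ball_2_c0 in the frame of pot_2 between 0 and 0.105 m) and not (x of ball_2_c0 in the frame of pot_3 between -0.032 and 0.032 m and y of ball_2_c0 in the frame of pot_3 between -0.032 and 0.032 m and z of ball_2_c0 in the frame of pot_3 between 0 and 0.105 m)); the robot touches nothing.
It fails at once if an empty pot is tilted more than about 25 degrees ((angle between pot_1's own z axis and vertical between 0.45 and 1 rad and distance between each of ball_1_c0, ball_2_c0 and pot_1 above 0.095 m) or (angle between pot_2's own z axis and vertical between 0.45 and 1 rad and distance between each of ball_1_c0, ball_2_c0 and pot_2 above 0.095 m) or (angle between pot_3's own z axis and vertical between 0.45 and 1 rad and distance between each of ball_1_c0, ball_2_c0 and pot_3 above 0.095 m)).
It fails at once if the mallet is moved more than 40 mm (distance of mallet from where it was at the start of the episode above 0.04 m).
It fails at once if the flowerpot is moved more than 40 mm (distance of flowerpot from where it was at the start of the episode above 0.04 m).
It fails at once if the glue is moved more than 40 mm (distance of glue from where it was at the start of the episode above 0.04 m).
It also fails if it takes over 69 s, if anything falls off the work surface, if the arm or the gripper's body presses on something with over 40 N, if the wrist force passes 120 N, or if a joint passes its speed limit or range.

## Working session

There is one attempt and no reset: what is moved stays moved. The work goes in short steps, each a Python script; the robot and the scene stay as the last script left them, time stands still between calls to the robot, and variables do not carry over. Pictures are saved under pics/ and viewed, at most 10 in all, crops included, and the job is handed in when it is done.

```bash
mkdir -p pics; ls
python3 - <<'E'
from station import ctrl,get_state,vision,ticket,models
import cv2,numpy as np
print(ctrl.pinch_z)
for c in("top","side"):
    im,d=vision.grab_frame(c); cv2.imwrite(f"pics/{c}0.png",im); i=vision.camera_info(c); print(c,i["R"].round(3).tolist(),i["t"],i["mtx"].tolist())
    np.save(f"{c}_d.npy",d)
    for t in("pot_1","lid_1","stand","flowerpot","glue","mallet"):
        print(t,[(np.round(r["point"]).tolist(),round(r["p"],2)) for r in models.recognise(c,t)])
s=get_state();print(s["time"],s["contact_force"],s["eef_rot"],s["width"])
E
```

```text
pics
-0.0187
top [[-0.001, -1.0, 0.008], [-0.999, 0.001, -0.049], [0.049, -0.008, -0.999]] [-0.00510394  0.5589643   1.49707616] [[519.2724454589124, 0.0, 279.84619614421234], [0.0, 519.2724454589124, 213.779810989331], [0.0, 0.0, 1.0]]
pot_1 [([235.0, 268.0], 0.87), ([279.0, 269.0], 0.79), ([323.0, 215.0], 0.69), ([252.0, 227.0], 0.43)]
lid_1 [([236.0, 220.0], 0.94), ([285.0, 212.0], 0.86)]
stand [([280.0, 164.0], 0.85)]
flowerpot [([130.0, 244.0], 0.81), ([289.0, 223.0], 0.55)]
glue [([130.0, 184.0], 0.58), ([278.0, 164.0], 0.26)]
mallet [([429.0, 221.0], 0.62)]
side [[0.799, -0.601, -0.011], [-0.422, -0.548, -0.722], [0.428, 0.582, -0.692]] [-0.44535097  0.30236391  0.96062913] [[394.1002851758212, 0.0, 283.0576658083873], [0.0, 394.1002851758212, 207.2194610946974], [0.0, 0.0, 1.0]]
pot_1 [([290.0, 218.0], 0.98), ([259.0, 199.0], 0.8), ([219.0, 215.0], 0.69), ([324.0, 244.0], 0.67), ([240.0, 239.0], 0.62)]
lid_1 [([287.0, 201.0], 0.76), ([290.0, 221.0], 0.53), ([262.0, 178.0], 0.51)]
stand [([337.0, 212.0], 0.71)]
flowerpot [([194.0, 164.0], 0.78)]
glue [([333.0, 211.0], 0.68), ([235.0, 142.0], 0.66)]
mallet [([388.0, 340.0], 0.69), ([288.0, 201.0], 0.4)]
0.7 [ 0.2414856  -0.08358404  1.33018383] [-4.37626489e-06  1.67096686e-01  9.85940514e-01  5.34561610e-06] 0.08513977938750134
```

View pics/top0.png

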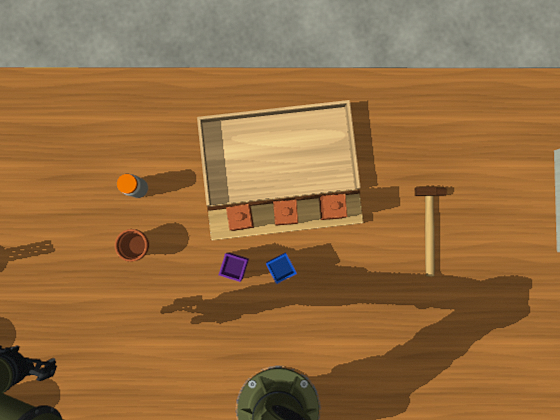

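View pics/side0.png

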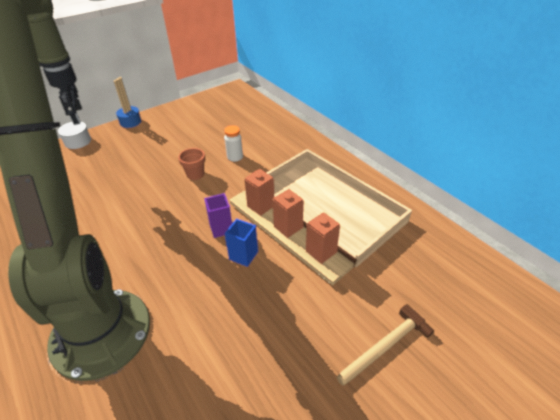

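The top view shows the red pots at about (239,217), (286,211) and (334,206). The blue and purple decoys stand in front at (234,267) and (281,268). The side view agrees, with the pots at (259,190), (288,213) and (322,238). Next I measure the lid plates and side walls with depth in both views.

```bash
cat > h.py <<'E'
from station import ctrl,get_state,vision,ticket,models
import cv2,numpy as np
from scipy import ndimage
def cloud(c,im,d):
    i=vision.camera_info(c);K=i["mtx"]
    v,u=np.indices(d.shape)
    P=np.stack([(u-K[0,2])/K[0,0]*d,(v-K[1,2])/K[1,1]*d,d],-1)
    return (P-i["t"])@i["R"]
def red(im):
    h=cv2.cvtColor(im,cv2.COLOR_BGR2HSV)
    return ((h[...,0]<11)|(h[...,0]>174))&(h[...,1]>110)
E
python3 - <<'E'
from h import *
for c in("top","side"):
    im=cv2.imread(f"pics/{c}0.png");d=np.load(f"{c}_d.npy");P=cloud(c,im,d)
    h=P[...,2]
    ok=(d>0)&(P[...,0]>.4)&(P[...,0]<.75)&(abs(P[...,1])<.23)
    m=ok&red(im)&(h>.06)
    L,n=ndimage.label(m)
    for k in range(1,n+1):
        s=L==k
        if s.sum()<40: continue
        vu=np.argwhere(s).mean(0)[::-1]
        pl=P[s&(h>.125)]
        zz=pl[:,2]; med=np.median(zz); q=pl[abs(zz-med)<.005]
        r=cv2.minAreaRect((pl[:,:2]*1000).astype(np.float32))
        r2=cv2.minAreaRect((q[:,:2]*1000).astype(np.float32))
        print(c,s.sum(),vu.round(),"zmed",med.round(4),"zmax",np.percentile(zz,97).round(4),"mean",q.mean(0).round(4),np.round(r[0]),np.round(r[1]),round(r[2],1),"|",np.round(r2[0]),np.round(r2[1]),round(r2[2],1))
    # stand heights
    if c=="top":
        m=ok&(h>.02)&(h<.037)&(P[...,0]<.62)
        L,n=ndimage.label(m);k=np.argmax(ndimage.sum(m,L,range(1,n+1)))+1
        q=P[L==k];r=cv2.minAreaRect((q[:,:2]*1000).astype(np.float32));print("riser",len(q),np.median(q[:,2]),r)
        t=(d>0)&(P[...,0]>.4)&(P[...,0]<.95)&(abs(P[...,1])<.3)&(h>.042)&(h<.062)
        q=P[t];print("walls",cv2.minAreaRect((q[:,:2]*1000).astype(np.float32)),len(q))
        for u,v in((290,235),(240,232),(345,220),(290,150),(130,245),(430,240),(236,266)):print((u,v),P[v,u].round(3))
E
```

```text
top 566 [333. 206.] zmed 0.1466 zmax 0.1576 mean [ 0.574  -0.148   0.1466] [ 574. -149.] [62. 62.] 4.4 | [ 574. -148.] [61. 60.] 5.5
top 501 [285. 212.] zmed 0.1469 zmax 0.1573 mean [ 0.5586 -0.0187  0.1468] [559. -19.] [62. 60.] 4.7 | [559. -19.] [61. 59.] 4.2
top 513 [240. 217.] zmed 0.147 zmax 0.1575 mean [0.5451 0.1042 0.1469] [546. 104.] [61. 60.] 9.0 | [546. 104.] [61. 59.] 9.6
riser 2714 0.02974735502578603 ((551.6238403320312, -16.907333374023438), (87.92162322998047, 433.8845520019531), 6.276823043823242)
walls ((635.1048583984375, -10.487701416015625), (458.6335754394531, 440.98583984375), 6.502188682556152) 1240
(290, 235) [ 0.497 -0.035  0.003]
(240, 232) [0.506 0.109 0.029]
(345, 220) [ 0.54  -0.192  0.036]
(290, 150) [ 0.748 -0.036  0.003]
(130, 245) [0.469 0.43  0.006]
(430, 240) [ 0.482 -0.438  0.028]
(236, 266) [0.408 0.121 0.014]
side 1737 [274. 199.] zmed 0.1432 zmax 0.153 mean [0.5492 0.0315 0.1435] [551.  38.] [ 64. 189.] 5.7 | [552.  38.] [ 63. 188.] 6.5
side 1011 [322. 234.] zmed 0.1434 zmax 0.1529 mean [ 0.5702 -0.1572  0.1438] [ 572. -155.] [59. 64.] 3.7 | [ 572. -155.] [58. 60.] 3.7
```

```bash
cat >> h.py <<'E'
POTS=[((.5455,.104),9.0),((.5588,-.0188),4.7),((.574,-.1483),5.0)]
def quat(yaw,flip=False):
    a=np.radians((0 if flip else 90)+yaw/2); return [0,np.cos(a),np.sin(a),0]
def F(n=5):
    r=[]
    for _ in range(n):
        r.append(get_state()["contact_force"]); ctrl.pause(.04)
    return np.mean(r,0)
def weigh(i,z=.094):
    (x,y),yaw=POTS[i]; q=quat(yaw)
    ctrl.movep([x,y,.215],q); ctrl.movel([x,y,z],max_speed=.12); ctrl.pause(.1)
    f0=F(); print("above",f0.round(2),get_state()["tcp_pos"])
    ctrl.close_gripper(45); s=get_state(); print("grip",s["width"],s["gripper_force"],s["contact_force"].round(2))
    ctrl.movel([x,y,z+.04],max_speed=.08); ctrl.pause(.3)
    f1=F(8); s=get_state(); print("held w",s["width"],s["gripper_force"],"dF",(f1-f0).round(2),"mass",(f0-f1)[2]/9.81)
    ctrl.movel([x,y,z],max_speed=.05); ctrl.pause(.1); print("down",F(2).round(2))
    ctrl.ungrasp(); ctrl.movel([x,y,.215],max_speed=.15)
    print("t",get_state()["time"])
E
python3 - <<'E'
from h import *
for i in range(3):
    for fl in (0,1):
        j=ctrl.ik([*POTS[i][0],.094],quat(POTS[i][1],fl)); print(i,fl,None if j is None else np.round(j,2))
weigh(0)
im,d=vision.grab_frame("side"); cv2.imwrite("pics/side1.png",im[100:330,150:460])
E
```

```text
0 0 [-0.1   0.55 -0.2   1.86  0.16  0.74  1.34]
0 1 [-0.51  0.59  0.44  1.87 -0.35  0.76 -1.3 ]
1 0 [ 0.08  0.55 -0.14  1.85  0.11  0.74  1.53]
1 1 [-0.34  0.61  0.53  1.86 -0.42  0.79 -1.08]
2 0 [ 0.22  0.59 -0.02  1.76  0.01  0.79  1.86]
2 1 [-0.14  0.66  0.58  1.77 -0.46  0.85 -0.83]
above [-0.13 -0.07 -0.06] [0.54570957 0.10402586 0.09438195]
grip 0.06135998694909604 50.192270278930664 [-0.54 -1.03  3.75]
held w 0.06167979861704296 50.505836606025696 dF [ 0.37  0.02 -6.54] mass 0.6666256708524965
down [-5.2  -1.81  4.13]
t 8.375
```

View pics/side1.png

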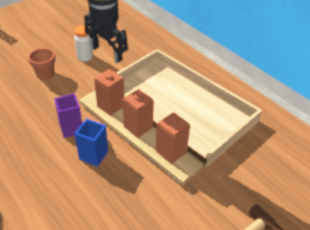

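The left pot is loaded (0.667 kg) and stands upright again at crop (109,92). Everything else looks undisturbed. Now the other two.

Run:
```python
from h import *
weigh(1); weigh(2)
(x,y),_=POTS[2]; ctrl.movel([x-.12,y,.26],max_speed=.3)
im,d=vision.grab_frame("top"); cv2.imwrite("pics/top2.png",im[120:300,180:400]);P=cloud("top",im,d)
m=red(im)&(d>0)&(P[...,2]>.125)&(P[...,2]<.17)&(P[...,0]>.5)&(abs(P[...,1])<.23)
L,n=ndimage.label(m)
for k in range(1,n+1):
    q=P[L==k]
    if len(q)>40: print(len(q),q.mean(0).round(4),cv2.minAreaRect((q[:,:2]*1000).astype(np.float32)))
print(get_state()["time"])
```

```text
above [-0.28 -0.29  0.31] [ 0.55898066 -0.01884741  0.09438478]
grip 0.06173656864828371 49.01972830295563 [-1.55 -2.24  4.09]
held w 0.061296500701113976 50.440131425857544 dF [ 0.64  0.38 -7.24] mass 0.7380075199002901
down [-4.25 -1.16  2.12]
t 14.525
above [-0.24 -0.16 -0.14] [ 0.57413865 -0.14838108  0.09439037]
grip 0.06183644234452753 48.54328393936157 [-0.65 -1.71  3.25]
held w 0.06144503584903539 49.55469310283661 dF [ 0.17  0.34 -3.32] mass 0.33879433285873467
down [-3.81  0.07  4.93]
t 20.65
507 [ 0.5726 -0.1458  0.1467] ((573.934814453125, -147.11814880371094), (61.68963623046875, 62.35698318481445), 4.7336907386779785)
488 [ 0.558  -0.0183  0.1472] ((558.4795532226562, -18.145503997802734), (61.9158935546875, 59.2512321472168), 5.1826491355896)
489 [0.5453 0.1035 0.147 ] ((545.4332275390625, 104.19576263427734), (61.28235626220703, 59.72661209106445), 9.478192329406738)
21.275
```

View pics/top2.png

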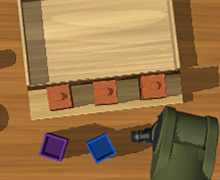

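The left pot (0.67 kg) and middle pot (0.74 kg) are loaded. The right pot (0.34 kg) is empty. All three stand in place at crop (60,97), (106,91) and (153,86). Next I push the middle pot, then the left.

```bash
cat >> h.py <<'E'
def push(i,z=.123,far=.055):
    ps=[(.5454,.104),(.5585,-.0185)]
    p=np.array(ps[i]); a=np.radians(6.3); u=np.array([np.cos(a),np.sin(a)]); q=quat(6.3)
    at=lambda s,zz:[*(p+s*u),zz]
    ctrl.movep(at(-.075,.22),q); ctrl.movel(at(-.075,z),max_speed=.15)
    for s in np.arange(-.045,far+.001,.02):
        ctrl.movel(at(s,z),max_speed=.08); print(round(s,3),get_state()["contact_force"].round(1))
    ctrl.movel(at(-.06,z+.03),max_speed=.25); ctrl.movel(at(-.075,.24),max_speed=.25)
    print(get_state()["time"])
E
python3 - <<'E'
from h import *
ctrl.close_gripper(20); push(1)
im,d=vision.grab_frame("side"); cv2.imwrite("pics/side3.png",im[100:330,150:460])
E
```

```text
-0.045 [ 0.3 -0.1 -0.6]
-0.025 [-1.7 -0.3 -0.4]
-0.005 [-1.5 -0.1 -0.1]
0.015 [-0.5 -0.2 -0.5]
0.035 [0.5 0.4 0.6]
0.055 [-1.3 -0.2  0.1]
27.0833
```

View pics/side3.png

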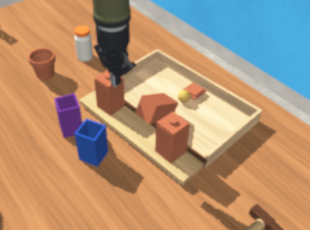

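The middle pot lies over the lip at crop (157,107). Its ball is out in the tray at (183,97) and its lid is at (196,90). Now the left pot.

Run:
```python
from h import *
push(0); ctrl.movel([.42,.15,.3],max_speed=.25); ctrl.pause(1)
for c in("side","top"):
    im,d=vision.grab_frame(c); cv2.imwrite(f"pics/{c}4.png",im[80:330,130:460])
    if c=="top":
        P=cloud(c,im,d); m=red(im)&(P[...,2]>.125)&(P[...,2]<.17)&(P[...,0]>.5)&(abs(P[...,1])<.25);L,n=ndimage.label(m)
        for k in range(1,n+1):
            q=P[L==k]
            if len(q)>40: print(len(q),q.mean(0).round(4))
print(get_state()["time"])
```

```text
-0.045 [0.1 0.6 0.1]
-0.025 [-1.   0.4 -0.7]
-0.005 [-0.2  0.2 -0.8]
0.015 [-0.6 -0.9  0.4]
0.035 [-0.5 -0.4  0.2]
0.055 [-0.2  0.2  0.3]
32.15
508 [ 0.5727 -0.1458  0.1467]
33.7833
```

View pics/side4.png

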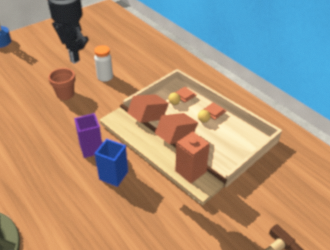

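View pics/top4.png

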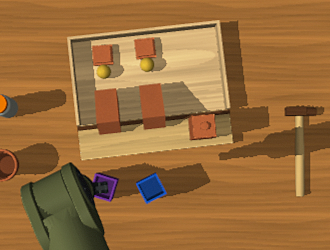

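The last pictures show both pots lying across the lip and both balls in the tray at top crop (103,72) and (147,65). The right pot stands in its place at (203,126), the bystanders are undisturbed and the gripper is clear.

```bash
python3 -c "
from station import ticket
print(ticket.close_job())"
```

```text
the job is handed in; nothing more can be done
None
```

The job is handed in: I tipped the loaded left and middle pots (0.67 and 0.74 kg) and both balls lie in the tray, while the empty right pot (0.34 kg) stands in its place and the bystanders were not disturbed.

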